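Close up the mould row with the latching carriage

ROBOT

A 6-joint arm with a two-finger parallel gripper is mounted at the origin on a cart in front of the work surface, level with it; the furniture and walls round the work are solid. World frame = base frame: x ahead of the robot, y to its left, z up, the work surface at z = 0. Lengths are in m, angles in rad, forces in N, time in s.
With the tool pointing down it reaches from about 0.375 to 0.925 m from the base axis. Payload 5.7 kg.
Tool frame: the origin (TCP) lies midway between the tips of the shut fingers; the grasp point (between the pads) lies 19 mm behind it (arm.pinch_z is the distance from the TCP to the grasp point, in m); z points along the fingers, x is the direction in which the jaws open and shut, and the axes are right-handed (so a half turn about z gives the same grasp; the last joint's range is limited). The gripper opens to 85 mm and grips with 20 to 120 N. Pads are 22 mm wide; open, the fingers measure 114 mm over their backs; the gripper's body (76 mm by 85 mm) begins 54 mm behind the grasp point. The pads swing forward as they close: fully open they stand 13 mm farther back than shut.
Start: joints at [-1.225, 0.359, 1.51, -0, 1.272, -0.115], TCP at [0.267, -0.537, 0.231] pointing down, gripper open.
Joint ranges: [-2.97, 2.97], [-1.01, 2.36], [0.21, 2.38], [-0.96, 4.11], [0.2, 2.71], [-2.98, 2.98]. Speed limits (rad/s): [2.39, 2.39, 3.14, 3.14, 3.14, 3.14].

INTERFACE

Orientations are given as a 3x3 rotation matrix whose columns are the frame's x, y, z axes.
In Python, from workcell import arm gives the robot as it stands. The module is installed in compiled form; this text tells all that it offers.
- The arm moves only by the tool play_rows, never from a script. Its arguments are lists of equal length, an entry for each row: "xyz": the shift along the tool's x, y, z in m, a list of three; "twist": the turn, a rotation vector about the tool's x, y, z in rad, a list of three; "grip": the closure, from 0 (fully open) to 1 (shut). A call has 1 to 12 rows; each row shifts and turns the commanded pose from where the row before left it, along the tool's axes as they then stand; what a row does not reach is not made up. A row lasts 1/12 s, in which the tool goes at most 41.7 mm and 7.16 degrees, less where a joint would pass 70% of its speed; a pose out of reach is approached as far as the arm can. A call is refused whole if a number of a shift passes 0.0417 or a number of a turn 0.125, either way. A call with a gripper value outside its range is refused whole. The fingers move at their own pace and stop on an object; the grip force is fixed at half the most. Time passes only in rows, so rows that do not move let the fingers close. It gives the time, the measured TCP pose, the force and the opening at its end, in the units of the state.
- arm.observe(): the state, without advancing time (a new reading comes with each control period).
- arm.grab_frame(name): name is "side" or "top"; returns (picture, depth): 480x640x3 uint8, blue, green, red; 480x640 float32, m along the optical axis (not along the pixel's ray), 0 where there is no reading.
- arm.camera_params(name): a dict with "fx", "fy", "cx", "cy" (pixels), "rvec" (rotation vector, rad) and "tvec" (3), from world to camera coordinates, as OpenCV has them. Camera axes: x right, y down, z forward; pixel columns grow to the right and rows downward; lengths in m; the calibration is good to about 2 mm. A picture is of the moment at which its call begins. camera_params takes no time and is no camera call.
- arm.hand_in(): hands the job in, once; it reports no verdict.
Trained networks look in the newest picture that a camera, given by its name, has taken for a name from the list of things; names that differ only in an ending like _2 or _b are one class to them, and where a whole thing is asked for, a point or a joint stands for the part that bears it (a point fixed in the world has none). Each returns a list of dicts, best first, with "confidence" (0 to 1); they miss things now and then, are a little off and sometimes report something else, mostly with a low value. They report only what shows in the picture. A call takes as long as a camera call. They do not tell look-alikes from the thing itself.
- arm.boxes_of(query, camera): "centre" ([x, y, z] in m, in the coordinates of the camera as it stood for that picture, good to about 4 mm: the middle of the surface that is visible of it).
- arm.trace(query, camera): "mask" (480x640 bool, what is visible of it).
- arm.landmark_of(query, camera): "centre" ([x, y, z] in m, in the coordinates of the camera as it stood for that picture, good to about 4 mm: a listed point, or the origin of a listed thing).
The state is a dict: "time": time; "joint_pos": joint angles; "joint_velocities": joint speeds; "effort": joint torques, N m; "position": TCP position; "eef_rot": TCP orientation; "wrist_force": force on the tool from outside, world axes, zero at the start; "ft_torque": the same for the moment, N m; "opening": finger opening in m.
Only numpy, scipy, OpenCV 4.12 (cv2) and the standard library are available. Lean on these libraries where they do the work, as an engineer would, in place of code of your own. Each camera call takes 0.05 s, during which the arm holds its last target.

TASK

Lay the orange mould that lies by itself in front of the feed lane flat into the lane, between the green mould and the blue carriage. Then hold the carriage's red release bar up, slide the carriage along until it has closed both moulds up against the end stop, and let go so that the bar drops fully and locks in the nearest notch. Leave the tin, the eye loupe and the steel bowl where they are.

Things in the scene. Friction and masses are not known exactly. Their poses are not given: they have to be found in the camera images.
- mould_lane: Fixed aluminium lane on the bench. Origin at bench height on its centre line; own y runs along it, from the end stop (-y) to the open end, z up. Bed: x -81 to 45, y -130 to 154, top at z = 6 mm. Guide rails' inner faces at x = -32 and 32 mm, 20 mm high, with lips leaning outward up to z = 27 mm. A rack of steel cross pins, 22 mm high, runs along y at x = -60 mm, on the robot's side.
- stop_face (a point): Centre of the dark end stop's face, which the moulds are closed up against, at (0, -115, 16) mm in mould_lane. The stop is 78 mm wide, 10 mm thick, its top 34 mm above the bench.
- carriage (a joint): Travel (m) of the blue carriage towards the stop (along the lane's -y); at q its pusher face is at y = 0.102 - q in mould_lane. It is parked at 0 to 0.036, where the rack has no pins. Bar down, the first pin stops it at 0.049. Notches at 0.064, 0.080, 0.096, 0.112, 0.128. With both moulds in, they are closed up at about 0.131, so 0.128 is the last notch it can catch, with 3 mm of play.
- carriage_face (a point): Centre of the carriage's upright pusher face, facing the stop: 60 mm wide, z = 8 to 34 mm, 8 mm thick. The carriage's saddle (36 x 45 mm) rides on the rack; a dark guide block on it, 20 x 20 mm, reaches z = 46 mm.
- release_bar (a joint): Lift (m) of the red bar: 0 fully down (locks the carriage if in a notch), 0.014 top of travel; its tooth clears the rack pins above 0.008. Spring and weight draw it down with 5 to 7.5 N. Let go between notches, the tooth slides off the round pin and draws the carriage up to 8 mm into the nearest notch; rarely it stays on top of a pin (about 0.007) until the carriage is moved a little.
- bar_grip (a point): Centre of the red release bar: straight, 58 mm long across the lane (along the lane's x), 12 mm thick along the lane, 14 mm high, on a steel stem above the carriage; 72 mm above the bench when down, 19 mm free between it and the guide block. At x = -60 mm in mould_lane, 22.5 mm behind the pusher face. Lifts straight up and takes the carriage along the lane with it.
- orange_mould: Loose orange rubber mould, a rounded block 46 mm (its own x) by 56 mm (its own y) by 23 mm high, 70 g; origin at the centre of its underside. It lies flat by itself on the bench, between the robot and the lane. In the lane its 56 mm side goes across the lane (its own y along the lane's x, either way round).
- green_mould: Loose green rubber mould, 40 mm (its own x, which lies along the lane) by 50 mm (its own y, across the lane) by 18 mm high, 70 g; origin at the centre of its underside. It already lies flat in the lane, up to 20 mm short of the end stop.
- tin: Bystander: round pale tin, 68 mm across, 13 mm high, on the bench to the right; origin at the centre of its underside. Farther right, about 0.2 m beyond it, fixed piles of moulds stand on the bench: swing over them high.
- eye_loupe: Bystander: black eye loupe, 34 mm across, 30 mm high, on the bench to the left; origin at the centre of its underside.
- bowl: Bystander: small steel bowl, 68 mm across, 27 mm high, on the bench to the far left; origin at the centre of its underside.
Not all that is in view belongs to the job. What is shaped like the orange_mould but yellow is not meant.

How it is judged:
On the way, in this order (a step that is already met when the one before it is completed fails the run):
1. the orange mould lies flat in the lane between the green mould and the carriage, let go (z of orange_mould in the frame of mould_lane below 0.009 m and x of orange_mould in the frame of mould_lane between -0.012 and 0.012 m and z of orange_mould in the frame of green_mould above -0.004 m and y of orange_mould in the frame of mould_lane above -0.06 m and y of orange_mould in the frame of carriage_face below -0.018 m and angle between orange_mould's own z axis and vertical below 0.1 rad and contact force between the fingers and orange_mould below 0.2 N), for 0.2 s.
2. the carriage is slid towards the stop with the release bar held up (value of joint release_bar above 0.0075 m and value of joint carriage above 0.112 m), for 0.05 s.
At the end, for the whole second after the job is handed in: Carriage locked in the notch at 0.128 (within 4 mm), release bar down (within 2 mm); green mould (centre within 32 mm of the stop face) and orange mould (centre within 34 mm of the pusher face) lie flat in the lane between stop and pusher, all at rest (value of joint carriage between 0.124 and 0.132 m and value of joint release_bar below 0.002 m and z of each of green_mould, orange_mould in the frame of mould_lane below 0.009 m and angle between each of green_mould, orange_mould's own z axis and vertical below 0.1 rad and horizontal distance between green_mould and stop_face below 0.032 m and horizontal distance between orange_mould and carriage_face below 0.034 m and linear speed of each of orange_mould, green_mould below 0.02 m/s and velocity of joint carriage below 0.01 m/s); the robot touches nothing.
It fails at once if the tin, the eye loupe or the bowl is shifted by more than 20 mm (distance of any of tin, eye_loupe, bowl from where it was at the start of the episode above 0.02 m).
It also fails if it takes over 45 s, if anything falls off the work surface, if the arm or the gripper's body presses on something with over 40 N, if the wrist force passes 120 N, or if a joint passes its speed limit or range.

## Working session

There is one attempt and no reset: what is moved stays moved. The work goes in short steps, Python scripts to look and compute and a tool call to move; the robot and the scene stay as the last step left them, time stands still between calls to the robot, and variables do not carry over. Pictures are saved under pics/ and viewed, and the job is handed in when it is done.

Besides the shell and the picture viewer there is one more tool, called after "Call:" in YAML: its name, and indented under it one key for each argument. play_rows: Moves the arm, as the interface text tells. Its arguments: {"type":"object","properties":{"xyz":{"type":"array","items":{"type":"array","items":{"type":"number"}}},"twist":{"type":"array","items":{"type":"array","items":{"type":"number"}}},"grip":{"type":"array","items":{"type":"number"}}},"required":["xyz","twist","grip"]}

```bash
mkdir -p pics
cat > h.py <<'E'
import numpy as np, cv2
from workcell import arm
def cam(n):
    p=arm.camera_params(n); R=cv2.Rodrigues(np.array(p['rvec'],float))[0]; t=np.array(p['tvec'],float).ravel(); return p,R,t
def c2w(n,c):
    p,R,t=cam(n); return R.T@(np.array(c,float).ravel()-t)
def px2w(n,u,v,d):
    p,R,t=cam(n); return R.T@(np.array([(u-p['cx'])/p['fx']*d,(v-p['cy'])/p['fy']*d,d])-t)
def proj(n,w):
    p,R,t=cam(n); c=R@np.array(w,float)+t; return p['fx']*c[0]/c[2]+p['cx'],p['fy']*c[1]/c[2]+p['cy']
def cloud(n,D):
    p,R,t=cam(n); v,u=np.mgrid[0:480,0:640]
    P=np.stack([(u-p['cx'])/p['fx']*D,(v-p['cy'])/p['fy']*D,D],-1)
    return (P-t)@R
E
python3 - <<'E'
from h import *
np.set_printoptions(precision=4,suppress=True)
s=arm.observe(); print(s['time'],s['position'],s['eef_rot'],s['opening'],arm.pinch_z)
for n in('side','top'):
    im,d=arm.grab_frame(n); cv2.imwrite(f'pics/{n}0.png',im); np.save(f'{n}0.npy',d)
    p,R,t=cam(n); print(n,-R.T@t,R[2],p['fx'])
    for q in('orange_mould','mould_lane','stop_face','carriage_face','bar_grip','green_mould'):
        print(q,[(round(r['confidence'],2),c2w(n,r['centre'])) for r in arm.landmark_of(q,n)])
print(arm.observe()['time'])
E
```

```text
0.0 [ 0.2666 -0.5368  0.2304] [[ 0.4447 -0.8957 -0.0006]
 [-0.8957 -0.4447  0.0018]
 [-0.0019 -0.0002 -1.    ]] 0.0856628703929819 0.0187
side [0.3539 0.9959 0.5949] [ 0.1666 -0.7684 -0.6179] 474.246338422561
orange_mould [(0.97, array([0.3988, 0.3199, 0.0021])), (0.87, array([0.5465, 0.5235, 0.0008]))]
mould_lane [(0.59, array([0.5421, 0.2843, 0.0059]))]
stop_face [(0.76, array([0.5453, 0.1691, 0.0152])), (0.32, array([0.4801, 0.3713, 0.0723]))]
carriage_face [(0.91, array([0.5362, 0.3511, 0.0197])), (0.61, array([0.4771, 0.3697, 0.0721]))]
bar_grip [(0.67, array([0.4766, 0.3715, 0.0694])), (0.58, array([ 0.3991,  0.4792, -0.0033])), (0.43, array([0.5379, 0.3497, 0.0176]))]
green_mould [(0.66, array([0.5411, 0.1957, 0.0075]))]
top [0.3009 0.3251 0.9849] [ 0.1999  0.008  -0.9798] 495.5818511139628
orange_mould [(0.73, array([0.3939, 0.3198, 0.004 ])), (0.61, array([ 0.547 ,  0.5221, -0.0037]))]
mould_lane [(0.81, array([0.5376, 0.2847, 0.0007]))]
stop_face [(0.78, array([0.5459, 0.1666, 0.0171]))]
carriage_face [(0.69, array([0.5328, 0.3475, 0.0171]))]
bar_grip [(0.6, array([0.3958, 0.3163, 0.0013])), (0.59, array([0.4717, 0.3713, 0.0756]))]
green_mould [(0.91, array([0.5434, 0.1956, 0.0039]))]
0.7
```

View pics/side0.png

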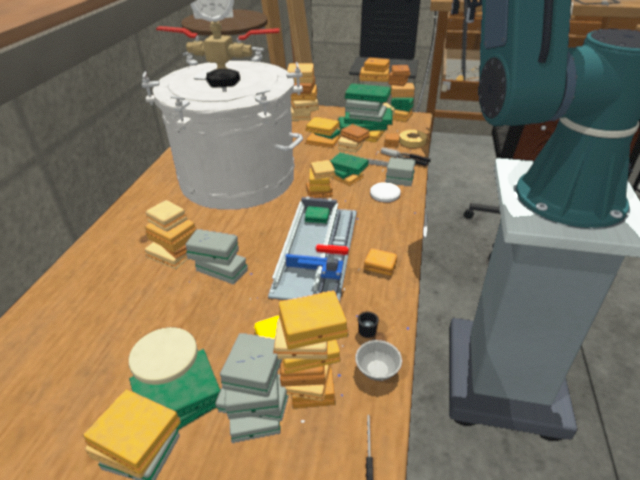

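View pics/top0.png

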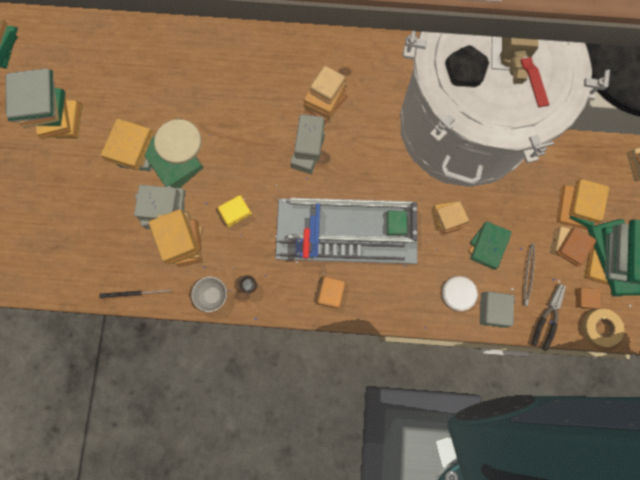

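Side picture: orange mould at (380,262), bar at (332,250), green mould at (317,213), carriage at (315,265). Top picture: orange mould at (331,292), red bar at (307,243), green mould at (398,222), and the yellow look-alike at (235,211). Next I fit the poses from depth and colour.

```bash
cat > m.py <<'E'
from h import *
np.set_printoptions(precision=4,suppress=True)
def rect(P): 
    r=cv2.minAreaRect((P[:,:2]*1000).astype(np.float32)); return r
def measure(tag, ims=None):
    for n in('top','side'):
        im=cv2.imread(f'pics/{n}{tag}.png'); d=np.load(f'{n}{tag}.npy'); C=cloud(n,d)
        hsv=cv2.cvtColor(im,cv2.COLOR_BGR2HSV); H,S,V=hsv[...,0],hsv[...,1],hsv[...,2]
        def show(name,m,roi,z):
            m=m&(C[...,0]>roi[0])&(C[...,0]<roi[1])&(C[...,1]>roi[2])&(C[...,1]<roi[3])&(C[...,2]>z[0])&(C[...,2]<z[1])&(d>0)
            m=cv2.morphologyEx(m.astype(np.uint8),cv2.MORPH_OPEN,np.ones((2,2)))>0
            P=C[m]
            if len(P)<8: print(n,name,len(P));return
            print(n,name,len(P),'med',np.median(P,0),'lo',np.percentile(P,2,0),'hi',np.percentile(P,98,0),'rect',[np.round(x,1) for x in rect(P)])
        sat=S>110
        show('orange',sat&(H>3)&(H<22),(.33,.6,.1,.42),(.016,.06))
        show('green',sat&(H>40)&(H<85),(.48,.62,.12,.4),(.015,.05))
        show('red',sat&((H<4)|(H>172)),(.4,.6,.12,.45),(.05,.11))
        show('blue',sat&(H>100)&(H<130),(.45,.62,.12,.45),(.024,.045))
        show('lane',np.ones_like(sat),(.4,.65,.1,.48),(.017,.035))
E
python3 -c "
from m import *
measure('0')"
python3 - <<'E'
import cv2
im=cv2.imread('pics/top0.png')[180:320,230:440]
cv2.imwrite('pics/topc.png',cv2.resize(im,None,fx=3.8,fy=3.8,interpolation=cv2.INTER_CUBIC))
im=cv2.imread('pics/side0.png')[185:310,260:420]
cv2.imwrite('pics/sidec.png',cv2.resize(im,None,fx=4.8,fy=4.8,interpolation=cv2.INTER_CUBIC))
E
```

```text
top orange 726 med [0.3942 0.3093 0.0227] lo [0.3647 0.1153 0.0005] hi [0.5599 0.3348 0.0618] rect [array([449.3, 241.1]), array([ 84.3, 330.6]), np.float64(46.2)]
top green 0
top red 182 med [0.4715 0.367  0.0784] lo [0.4464 0.3621 0.0306] hi [0.5013 0.3726 0.0825] rect [array([402.1, 353.5]), array([209.6,  16.9]), np.float64(11.1)]
top blue 272 med [0.5063 0.3538 0.0335] lo [0.4589 0.3483 0.0291] hi [0.5541 0.3628 0.0373] rect [array([429.3, 346.5]), array([259.9,  16.2]), np.float64(5.9)]
top lane 3091 med [0.5047 0.2891 0.0237] lo [0.4022 0.1565 0.0052] hi [0.642  0.4113 0.0364] rect [array([511. , 310.3]), array([294.7, 398.6]), np.float64(67.1)]
side orange 797 med [0.409  0.308  0.0219] lo [0.3666 0.1027 0.0101] hi [0.574  0.3404 0.0552] rect [array([396.3, 496.5]), array([166.8, 988.4]), np.float64(14.4)]
side green 277 med [0.5386 0.2046 0.0234] lo [0.5182 0.1823 0.0119] hi [0.5611 0.2164 0.0264] rect [array([460.2, 589.4]), array([ 46.5, 839. ]), np.float64(11.5)]
side red 254 med [0.4737 0.3748 0.0745] lo [0.4482 0.3059 0.0063] hi [0.5011 0.3784 0.0799] rect [array([435.4, 649.6]), array([ 58.1, 709.2]), np.float64(8.6)]
side blue 510 med [0.501  0.3655 0.0308] lo [0.4592 0.3539 0.006 ] hi [0.5604 0.3931 0.0436] rect [array([459.5, 672. ]), array([103.6, 673.4]), np.float64(9.3)]
side lane 2679 med [0.5252 0.318  0.0235] lo [0.4012 0.1112 0.0057] hi [0.6452 0.4682 0.0349] rect [array([511.8, 547.2]), array([257.3, 916. ]), np.float64(3.7)]
```

```bash
sleep 2; ls pics
```

```text
side0.png
sidec.png
top0.png
topc.png
```

View pics/topc.png

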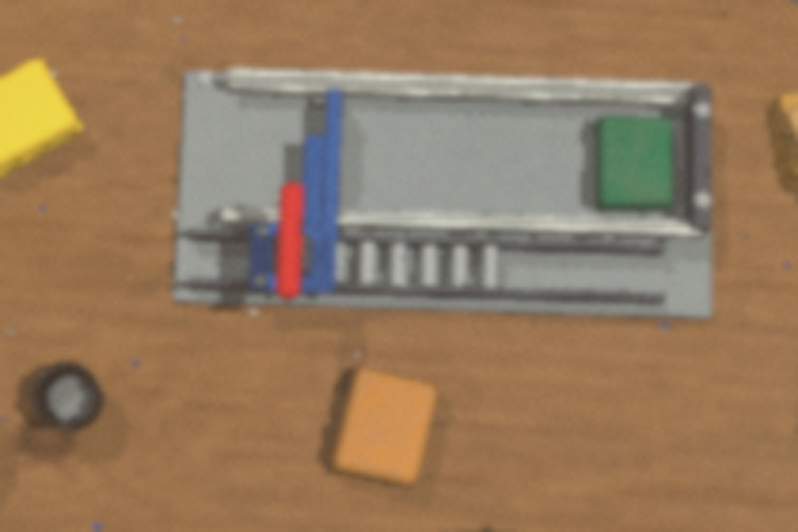

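View pics/sidec.png

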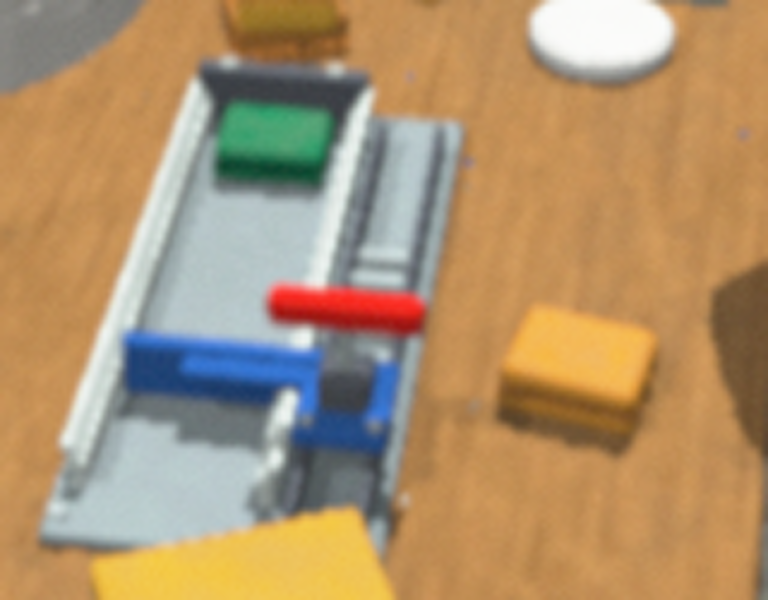

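```bash
python3 - <<'E'
s=open('m.py').read()
s=s.replace("m=cv2.morphologyEx(m.astype(np.uint8),cv2.MORPH_OPEN,np.ones((2,2)))>0","k,L,st,_=cv2.connectedComponentsWithStats(m.astype(np.uint8),connectivity=4); m=(L==1+np.argmax(st[1:,4])) if k>1 else m")
s=s.replace("(.33,.6,.1,.42),(.016,.06)","(.33,.6,.15,.42),(.016,.06)").replace("(.12,.4),(.015,.05)","(.12,.4),(.012,.05)").replace("(H>40)&(H<85)","(H>40)&(H<90)").replace("show('lane',np.ones_like(sat)","show('lane',S<70")
open('m.py','w').write(s)
E
python3 -c "
from m import *
measure('0')
im=cv2.imread('pics/top0.png');h=cv2.cvtColor(im,cv2.COLOR_BGR2HSV);print(h[222,398],h[292,331],cloud('top',np.load('top0.npy'))[222,398])"
```

```text
top orange 624 med [0.3918 0.3151 0.0224] lo [0.3662 0.2932 0.0177] hi [0.4182 0.3372 0.0262] rect [array([392.3, 314.8]), array([44.2, 53.4]), np.float64(80.4)]
top green 3
top red 183 med [0.4726 0.369  0.0785] lo [0.4481 0.3629 0.0746] hi [0.5013 0.3748 0.0824] rect [array([474.6, 369.3]), array([56.9, 11.4]), np.float64(4.5)]
top blue 273 med [0.5078 0.3561 0.0331] lo [0.4615 0.3504 0.029 ] hi [0.5556 0.3649 0.0373] rect [array([510.4, 356.9]), array([100.9,  13.9]), np.float64(4.4)]
top lane 1158 med [0.5701 0.2586 0.0256] lo [0.4972 0.16   0.018 ] hi [0.5816 0.403  0.0344] rect [array([538.4, 284. ]), array([ 82.9, 252. ]), np.float64(2.3)]
side orange 481 med [0.3939 0.3218 0.0216] lo [0.3683 0.2976 0.0169] hi [0.4203 0.3409 0.0242] rect [array([394.4, 318. ]), array([45.5, 53.4]), np.float64(80.8)]
side green 285 med [0.5414 0.2021 0.0236] lo [0.5196 0.18   0.0152] hi [0.5641 0.2162 0.0264] rect [array([542.4, 197.1]), array([48.5, 41. ]), np.float64(2.7)]
side red 256 med [0.475  0.3747 0.0763] lo [0.4495 0.3669 0.0665] hi [0.5017 0.3782 0.08  ] rect [array([476.2, 372.1]), array([55.6, 13.1]), np.float64(2.3)]
side blue 515 med [0.5024 0.3649 0.0312] lo [0.4602 0.3528 0.025 ] hi [0.5625 0.3931 0.036 ] rect [array([512.2, 372.7]), array([ 43.5, 106.4]), np.float64(89.8)]
side lane 880 med [0.5713 0.2401 0.0253] lo [0.5014 0.1631 0.0176] hi [0.5828 0.409  0.0341] rect [array([540.4, 286.1]), array([ 82.1, 253.1]), np.float64(2.4)]
[ 67  88 127] [ 15 151 205] [0.541  0.1923 0.0232]
```

```bash
python3 - <<'E'
from m import *
for n in('top','side'):
    d=np.load(n+'0.npy');C=cloud(n,d); im=cv2.imread(f'pics/{n}0.png');hsv=cv2.cvtColor(im,cv2.COLOR_BGR2HSV)
    # far rail / near rail line fits
    for x0,x1 in((.56,.60),(.485,.52)):
        m=(d>0)&(C[...,0]>x0)&(C[...,0]<x1)&(C[...,1]>.19)&(C[...,1]<.325)&(C[...,2]>.019)&(C[...,2]<.031)&(hsv[...,1]<70)
        P=C[m]; v=cv2.fitLine((P[:,:2]).astype(np.float32),cv2.DIST_HUBER,0,.001,.001).ravel(); v[:2]*=np.sign(v[1])
        print(n,len(P),'ang',np.degrees(np.arctan2(-v[0],v[1])),'x at y=.285',v[2]+(0.285-v[3])*v[0]/v[1],'z',np.median(P[:,2]))
    # heights on swing
    r=np.hypot(C[...,0],C[...,1]); m=(d>0)&(r>.38)&(r<.75)&(np.abs(np.arctan2(C[...,1],C[...,0]))<1.2)&(C[...,2]<.5)
    a=np.degrees(np.arctan2(C[...,1],C[...,0]))
    print([ (k,round(float(np.percentile(C[...,2][m&(a>k)&(a<k+10)],99.5)),3)) for k in range(-70,60,10) if (m&(a>k)&(a<k+10)).sum()>30])
E
cat > sim.py <<'E'
import numpy as np
from scipy.spatial.transform import Rotation as Ro
def sim(p,R,xyz,tw):
    for s,w in zip(xyz,tw):
        p=p+R@np.array(s); R=R@Ro.from_rotvec(w).as_matrix()
    return p,R
E
```

```text
top 341 ang 2.082563 x at y=.285 0.57455546 z 0.02486720084907105
top 411 ang 2.8837306 x at y=.285 0.49801335 z 0.023697519015732665
[(-70, -0.709), (-60, -0.179), (-50, 0.005), (-40, 0.062), (-30, 0.129), (-20, 0.056), (-10, 0.48), (0, 0.5), (10, 0.5), (20, 0.499), (30, 0.08), (40, 0.029), (50, 0.161)]
side 217 ang 2.3997774 x at y=.285 0.57649475 z 0.02494848589211249
side 206 ang 3.7769551 x at y=.285 0.49973264 z 0.023165011880094066
[(-70, 0.302), (-60, 0.001), (-50, 0.152), (-40, 0.194), (-30, 0.2), (-20, 0.054), (-10, 0.264), (0, 0.394), (10, 0.285), (20, 0.029), (30, 0.079), (40, 0.03), (50, 0.159)]
```

Run:
```python
from sim import *
from h import *
s=arm.observe(); p,R=np.array(s['position']),np.array(s['eef_rot'])
xyz=[[0,0,-.04]]*2+[[-.0042,-.033,0]]*32; tw=[[0,0,0]]*2+[[0,0,-.056]]*32
for k in(2,10,18,26,34):
    q,Q=sim(p,R,xyz[:k],tw[:k]); print(k,q.round(4),np.hypot(*q[:2]).round(3),np.degrees(np.arctan2(Q[1,0],Q[0,0])).round(2))
```

```text
2 [ 0.2668 -0.5374  0.3113] 0.6 -63.6
10 [ 0.4538 -0.3512  0.3113] 0.574 -37.93
18 [ 0.5417 -0.1023  0.3113] 0.551 -12.26
26 [0.5131 0.1601 0.3113] 0.537 13.41
34 [0.3736 0.3842 0.3113] 0.536 39.07
```

Call:
play_rows:
  xyz:
    - [0,0,-0.04]
    - [0,0,-0.04]
    - [-0.004,-0.033,0]
    - [-0.004,-0.033,0]
    - [-0.004,-0.033,0]
    - [-0.004,-0.033,0]
    - [-0.004,-0.033,0]
    - [-0.004,-0.033,0]
    - [-0.004,-0.033,0]
    - [-0.004,-0.033,0]
    - [-0.004,-0.033,0]
    - [-0.004,-0.033,0]
  twist:
    - [0,0,0]
    - [0,0,0]
    - [0,0,-0.056]
    - [0,0,-0.056]
    - [0,0,-0.056]
    - [0,0,-0.056]
    - [0,0,-0.056]
    - [0,0,-0.056]
    - [0,0,-0.056]
    - [0,0,-0.056]
    - [0,0,-0.056]
    - [0,0,-0.056]
  grip: [0,0,0,0,0,0,0,0,0,0,0,0]

```text
time: 1.7
position: [0.4884, -0.2932, 0.3113]
eef_rot: [[0.854, -0.52, 0.0], [-0.52, -0.854, -0.0], [0.0, -0.0, -1.0]]
wrist_force: [0.0, -0.7, 0.2]
opening: 0.085
```

Call:
play_rows:
  xyz:
    - [-0.004,-0.033,0]
    - [-0.004,-0.033,0]
    - [-0.004,-0.033,0]
    - [-0.004,-0.033,0]
    - [-0.004,-0.033,0]
    - [-0.004,-0.033,0]
    - [-0.004,-0.033,0]
    - [-0.004,-0.033,0]
    - [-0.004,-0.033,0]
    - [-0.004,-0.033,0]
    - [-0.004,-0.033,0]
    - [-0.004,-0.033,0]
  twist:
    - [0,0,-0.056]
    - [0,0,-0.056]
    - [0,0,-0.056]
    - [0,0,-0.056]
    - [0,0,-0.056]
    - [0,0,-0.056]
    - [0,0,-0.056]
    - [0,0,-0.056]
    - [0,0,-0.056]
    - [0,0,-0.056]
    - [0,0,-0.056]
    - [0,0,-0.056]
  grip: [0,0,0,0,0,0,0,0,0,0,0,0]

```text
time: 2.7
position: [0.5347, 0.0957, 0.3114]
eef_rot: [[0.992, 0.124, 0.0], [0.124, -0.992, 0.0], [0.001, -0.0, -1.0]]
wrist_force: [0.4, -0.6, 0.3]
opening: 0.0856
```

Call:
play_rows:
  xyz:
    - [-0.004,-0.033,0]
    - [-0.004,-0.033,0]
    - [-0.004,-0.033,0]
    - [-0.004,-0.033,0]
    - [-0.004,-0.033,0]
    - [-0.004,-0.033,0]
    - [0,0,0]
    - [0,0,0]
  twist:
    - [0,0,-0.056]
    - [0,0,-0.056]
    - [0,0,-0.056]
    - [0,0,-0.056]
    - [0,0,-0.056]
    - [0,0,-0.056]
    - [0,0,0]
    - [0,0,0]
  grip: [0,0,0,0,0,0,0,0]

```text
time: 3.37
position: [0.4598, 0.2796, 0.3114]
eef_rot: [[0.896, 0.445, 0.0], [0.445, -0.896, 0.0], [0.0, -0.0, -1.0]]
wrist_force: [0.1, -0.2, -1.5]
opening: 0.0854
```

Call:
play_rows:
  xyz:
    - [-0.0207,-0.0318,0]
    - [-0.0207,-0.0317,0]
    - [0,0,0.024]
    - [0,0,0.024]
    - [0,0,0.024]
    - [0,0,0.024]
    - [0,0,0.024]
    - [0,0,0.024]
    - [0,0,0.024]
    - [0,0,0.024]
    - [0,0,0.024]
    - [0,0,0]
  twist:
    - [0,0,0]
    - [0,0,0]
    - [0,0,-0.105]
    - [0,0,-0.105]
    - [0,0,-0.105]
    - [0,0,-0.105]
    - [0,0,-0.105]
    - [0,0,-0.105]
    - [0,0,-0.105]
    - [0,0,-0.105]
    - [0,0,-0.105]
    - [0,0,0]
  grip: [0,0,0,0,0,0,0,0,0,0,0,0]

```text
time: 4.37
position: [0.3937, 0.3143, 0.0917]
eef_rot: [[0.165, 0.986, -0.006], [0.986, -0.165, -0.004], [-0.005, -0.005, -1.0]]
wrist_force: [-0.1, -0.7, 0.1]
opening: 0.0857
```

Run:
```python
from m import *
for n in('top','side'):
    im,d=arm.grab_frame(n); cv2.imwrite(f'pics/{n}1.png',im); np.save(f'{n}1.npy',d)
s=arm.observe(); print(s['position'],s['eef_rot'],s['joint_pos'])
for n in('top','side'):
    p=np.array(s['position']); print(n,proj(n,p),proj(n,[p[0],p[1],.023]))
a=cv2.imread('pics/top1.png')[180:320,250:430];b=cv2.imread('pics/side1.png')[180:320,260:440]
cv2.imwrite('pics/c1.png',np.vstack([cv2.resize(x,(770,299),interpolation=cv2.INTER_CUBIC) if 0 else cv2.resize(x,(386,300)) for x in(a,b)]).reshape(600,386,3))
```

```text
[0.3957 0.316  0.0951] [[ 0.1717  0.9852 -0.0015]
 [ 0.9852 -0.1717 -0.0011]
 [-0.0014 -0.0013 -1.    ]] [ 0.5375  0.4     1.857  -0.0002  0.8864 -0.8606]
top (np.float64(331.6467343652536), np.float64(286.15837767063306)) (np.float64(330.98353918416865), np.float64(290.0752295327559))
side (np.float64(382.5596424255741), np.float64(224.89328431506306)) (np.float64(380.1679283568092), np.float64(256.0586350702693))
```

View pics/c1.png

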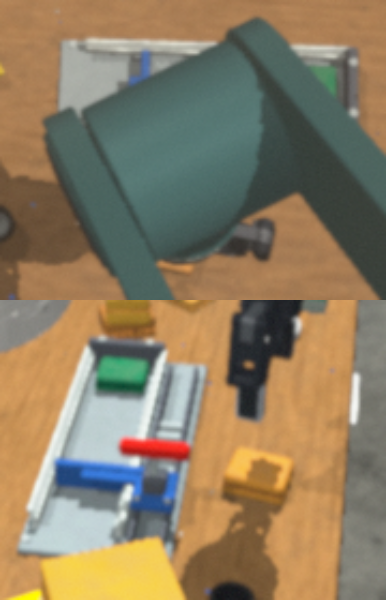

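Call:
play_rows:
  xyz:
    - [0.001,-0.001,0.03]
    - [0,0,0.03]
    - [0,0,0.02]
    - [0,0,0.008]
    - [0,0,0]
    - [0,0,0]
    - [0,0,0]
    - [0,0,0]
    - [0,0,0]
    - [0,0,0]
    - [0,0,0]
    - [0,0,0]
  twist:
    - [0,0,0]
    - [0,0,0]
    - [0,0,0]
    - [0,0,0]
    - [0,0,0]
    - [0,0,0]
    - [0,0,0]
    - [0,0,0]
    - [0,0,0]
    - [0,0,0]
    - [0,0,0]
    - [0,0,0]
  grip: [0,0,0,0,0,0.5,1,1,1,1,1,1]

```text
time: 5.47
position: [0.3955, 0.3185, 0.0092]
eef_rot: [[0.167, 0.986, 0.002], [0.986, -0.167, 0.001], [0.001, 0.002, -1.0]]
wrist_force: [-1.2, -2.9, 12.0]
opening: 0.0418
```

Call:
play_rows:
  xyz:
    - [0,0,-0.005]
    - [0,0,-0.02]
    - [0,0,-0.03]
    - [0,0,-0.035]
    - [0,0,0]
    - [0,0,0]
  twist:
    - [0,0,0]
    - [0,0,0]
    - [0,0,0]
    - [0,0,0]
    - [0,0,0]
    - [0,0,0]
  grip: [1,1,1,1,1,1]

```text
time: 5.97
position: [0.3964, 0.3193, 0.0999]
eef_rot: [[0.167, 0.986, 0.005], [0.986, -0.167, 0.003], [0.004, 0.004, -1.0]]
wrist_force: [-0.6, -0.9, -1.1]
opening: 0.0418
```

Run:
```python
from m import *
n='side'
im,d=arm.grab_frame(n); cv2.imwrite(f'pics/{n}2.png',im); np.save(f'{n}2.npy',d)
s=arm.observe(); p=np.array(s['position']);print(s['time'],p,s['opening'],s['wrist_force'])
C=cloud(n,d); hsv=cv2.cvtColor(im,cv2.COLOR_BGR2HSV)
m=(d>0)&(hsv[...,0]>3)&(hsv[...,0]<22)&(hsv[...,1]>110)&(np.abs(C[...,0]-p[0])<.06)&(np.abs(C[...,1]-p[1])<.06)&(C[...,2]>.03)
k,L,st,_=cv2.connectedComponentsWithStats(m.astype(np.uint8)); m=L==1+np.argmax(st[1:,4])
P=C[m]; print(len(P),P.min(0),P.max(0),np.percentile(P,[2,50,98],axis=0))
top=P[P[:,2]>np.percentile(P[:,2],98)-.006]; print('top',len(top),rect(top)); T=top-top.mean(0);print(np.linalg.svd(T)[2][2])
cv2.imwrite('pics/c2.png',cv2.resize(im[150:290,280:460],(772,600),interpolation=cv2.INTER_CUBIC))
```

```text
6.0167 [0.3951 0.3185 0.0984] 0.04136409287419287 [-0.2705  0.1884 -1.1232]
298 [0.3661 0.2942 0.0918] [0.3974 0.3481 0.1439] [[0.3673 0.3043 0.0942]
 [0.3791 0.3327 0.1111]
 [0.3903 0.3464 0.114 ]]
top 195 ((380.8298645019531, 325.9140930175781), (45.88806915283203, 22.981494903564453), 81.50103759765625)
[-0.2653 -0.0001  0.9642]
```

View pics/c2.png

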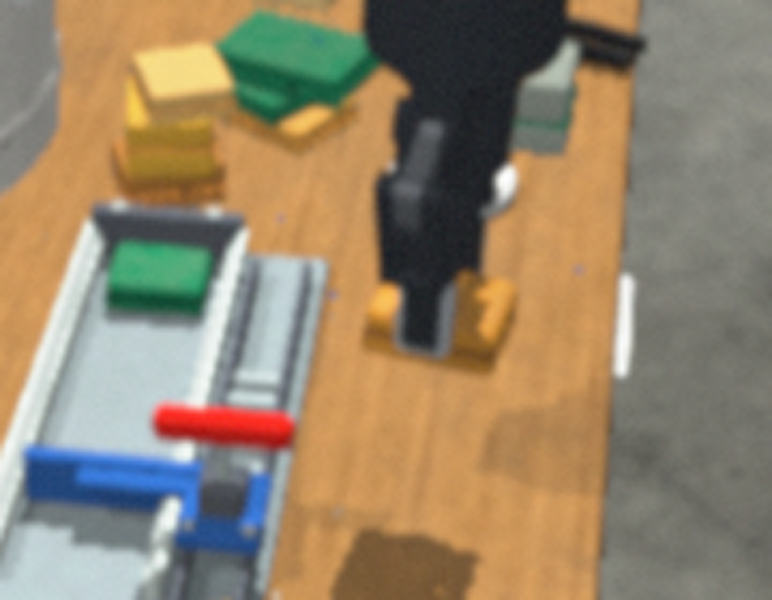

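Run:
```python
from m import *
n='side'
im=cv2.imread('pics/side2.png');d=np.load('side2.npy')
C=cloud(n,d); hsv=cv2.cvtColor(im,cv2.COLOR_BGR2HSV); p=np.array([.3951,.3185])
m=(d>0)&(hsv[...,0]>3)&(hsv[...,0]<22)&(hsv[...,1]>110)&(np.abs(C[...,0]-p[0])<.06)&(np.abs(C[...,1]-p[1])<.06)&(C[...,2]>.06)
k,L,st,ce=cv2.connectedComponentsWithStats(m.astype(np.uint8)); 
for i in range(1,k):
    if st[i,4]>10:
        P=C[L==i]; print(st[i],np.percentile(P,[1,50,99],axis=0).round(4).tolist())
m8=m
for u in range(360,402,2):
    vs=np.where(m[:,u])[0]
    if len(vs): print(u,vs.min(),vs.max(),C[vs.max(),u].round(4),C[vs.min()+1,u].round(4), C[int(np.median(vs)),u].round(4))
```

```text
[364 206  15  28 128] [[0.4031, 0.3176, 0.0919], [0.4176, 0.3365, 0.1096], [0.426, 0.3751, 0.1703]]
[380 213  21  24 298] [[0.3667, 0.3032, 0.0936], [0.3791, 0.3327, 0.1111], [0.3921, 0.3468, 0.1154]]
364 152 229 [0.4259 0.3369 0.0974] [0.4328 0.3255 0.2381] [0.4324 0.3277 0.2358]
366 130 231 [0.4224 0.3357 0.0926] [0.4316 0.3213 0.2737] [0.4229 0.3362 0.108 ]
368 68 231 [0.4187 0.3369 0.094 ] [0.4323 0.3239 0.3692] [0.4213 0.3236 0.1121]
370 215 232 [0.4154 0.3344 0.0904] [0.4186 0.3175 0.1125] [0.4162 0.3351 0.1103]
372 173 232 [0.4115 0.3387 0.0942] [0.4175 0.334  0.2066] [0.4144 0.3223 0.1121]
374 172 232 [0.4081 0.3381 0.0942] [0.3539 0.9959 0.5949] [0.4075 0.3808 0.1847]
376 233 233 [0.4045 0.3385 0.0928] [ 0.4136  0.2191 -0.001 ] [0.4045 0.3385 0.0928]
378 233 233 [0.4009 0.3412 0.0953] [ 0.4095  0.2187 -0.0007] [0.4009 0.3412 0.0953]
380 234 234 [0.3974 0.3402 0.0929] [ 0.405   0.222  -0.0001] [0.3974 0.3402 0.0929]
382 234 234 [0.3939 0.341  0.094 ] [0.4009 0.2235 0.0015] [0.3939 0.341  0.094 ]
384 233 235 [0.3904 0.3403 0.0918] [0.3903 0.3437 0.0965] [0.3903 0.3437 0.0965]
386 214 235 [0.3867 0.3443 0.0954] [0.3895 0.3448 0.1374] [0.3878 0.3438 0.1098]
388 213 235 [0.3834 0.3439 0.0955] [0.3882 0.3066 0.1131] [0.3854 0.3349 0.1122]
390 213 236 [0.3798 0.3437 0.0937] [0.3848 0.3061 0.1132] [0.382  0.3359 0.1134]
392 213 236 [0.3764 0.3451 0.0953] [0.3814 0.3043 0.1124] [0.3786 0.3346 0.1129]
394 214 236 [0.373  0.3439 0.0948] [0.3776 0.3095 0.1143] [0.3752 0.3333 0.1103]
396 215 232 [0.3706 0.3334 0.0958] [0.374  0.3079 0.1115] [0.3723 0.3281 0.1111]
398 215 228 [0.3682 0.3193 0.0944] [0.3705 0.3083 0.1123] [0.3694 0.321  0.1107]
400 217 222 [0.3661 0.3052 0.0976] [0.3667 0.3093 0.1091] [0.3665 0.3093 0.107 ]
```

Call:
play_rows:
  xyz:
    - [0,0,-0.015]
    - [0,0,-0.015]
    - [-0.0109,0.0353,0]
    - [-0.0109,0.0353,0]
    - [-0.0108,0.0352,0]
    - [-0.0108,0.0352,0]
    - [0,0,0.02]
    - [0,0,0.02]
    - [0,0,0.02]
    - [0,0,0]
    - [0,0,0]
  twist:
    - [0,0,-0.108]
    - [0,0,-0.108]
    - [0,0,0]
    - [0,0,0]
    - [0,0,0]
    - [0,0,0]
    - [0,0,0]
    - [0,0,0]
    - [0,0,0]
    - [0,0,0]
    - [0,0,0]
  grip: [1,1,1,1,1,1,1,1,1,1,1]

```text
time: 6.93
position: [0.5354, 0.2807, 0.0651]
eef_rot: [[-0.048, 0.999, -0.005], [0.999, 0.048, -0.002], [-0.002, -0.005, -1.0]]
wrist_force: [0.1, -0.2, -0.2]
opening: 0.0417
```

Run:
```python
from m import *
for n in('top','side'):
    im,d=arm.grab_frame(n); cv2.imwrite(f'pics/{n}3.png',im); np.save(f'{n}3.npy',d)
s=arm.observe(); p=np.array(s['position']);print(s['time'],p,s['eef_rot'],s['opening'])
im=cv2.imread('pics/side3.png')
cv2.imwrite('pics/c3.png',cv2.resize(im[170:310,250:430],(772,600),interpolation=cv2.INTER_CUBIC))
n='side';d=np.load('side3.npy');C=cloud(n,d);hsv=cv2.cvtColor(im,cv2.COLOR_BGR2HSV)
m=(d>0)&(hsv[...,0]>3)&(hsv[...,0]<22)&(hsv[...,1]>110)&(np.abs(C[...,0]-p[0])<.06)&(np.abs(C[...,1]-p[1])<.06)&(C[...,2]>.045)&(C[...,2]<.1)
P=C[m]; print(np.percentile(P,[1,50,99],axis=0))
```

```text
7.0333 [0.5375 0.2817 0.0675] [[-0.0484  0.9988 -0.0003]
 [ 0.9988  0.0484 -0.    ]
 [ 0.     -0.0003 -1.    ]] 0.041830780038731065
[[0.5085 0.2636 0.0616]
 [0.521  0.2952 0.0777]
 [0.5599 0.3046 0.0815]]
```

View pics/c3.png

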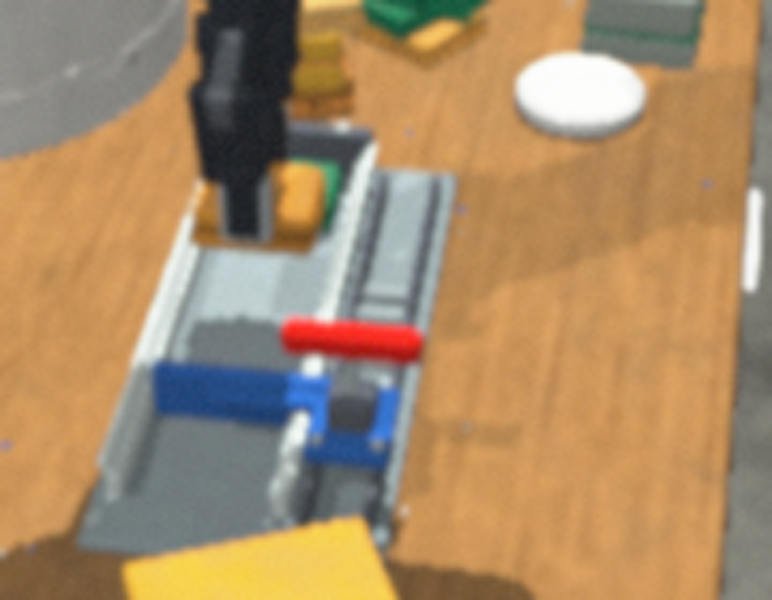

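View pics/top3.png

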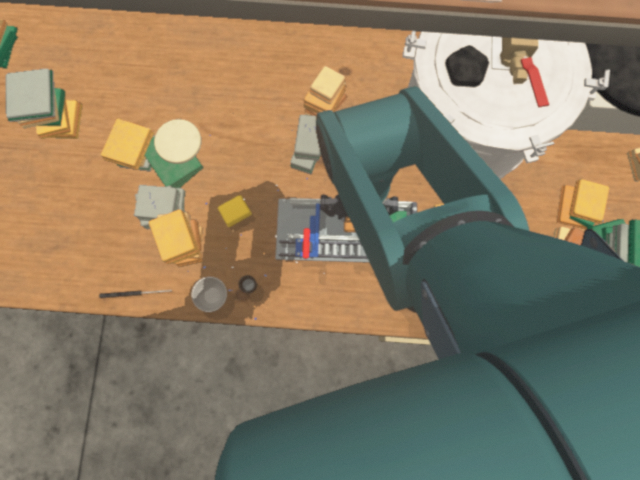

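Run:
```python
from m import *
n='side'
im=cv2.imread('pics/side3.png');d=np.load('side3.npy');C=cloud(n,d);hsv=cv2.cvtColor(im,cv2.COLOR_BGR2HSV)
p=np.array([.5375,.2817,.0675])
m=(d>0)&(hsv[...,0]>3)&(hsv[...,0]<22)&(hsv[...,1]>110)&(np.abs(C[...,0]-p[0])<.06)&(np.abs(C[...,1]-p[1])<.06)&(C[...,2]>.045)&(C[...,2]<.1)
for v in range(206,232,2):
    us=np.where(m[v])[0]
    if len(us): print(v,us.min(),us.max(),C[v,us.min()].round(4),C[v,us.max()].round(4))
# expected silhouettes: lane centre guess g, project box corners for mould at given height vs observed
L=np.radians(2.8)
ex=np.array([np.cos(L),np.sin(L),0]);ey=np.array([-np.sin(L),np.cos(L),0])
for cx in(.5375,.5385):
  c=np.array([cx,.2817,.0595])
  print(cx,[np.round(proj(n,c+sx*.028*ex+sy*.023*ey+[0,0,h]),1).tolist() for sx,sy,h in((-1,1,0),(1,1,0),(-1,-1,.023),(1,-1,.023),(1,1,.023),(-1,1,.023))])
# rail inner edges check: project lane model (rail lips) at guess
im2=im.copy()
for ox in(.537,.539,.541):
  o=np.array([ox,.2848,0]);
  print(ox,[np.round(proj(n,o+x*ex+y*ey+[0,0,z]),1).tolist() for x,y,z in((.045,.154,.006),(-.081,.154,.006),(-.081,-.13,.006),(-.039,-.115,.034),(.039,-.115,.034))])
o=np.array([.539,.2848,0])
for nn in('side','top'):
  im2=cv2.imread(f'pics/{nn}0.png'); S=4
  u0,v0=(250,170) if nn=='side' else (260,180)
  crop=cv2.resize(im2[v0:v0+150,u0:u0+190],None,fx=S,fy=S,interpolation=cv2.INTER_CUBIC)
  def ln(a,b,col):
    q=[tuple(int(round((t-t0+.5)*S)) for t,t0 in zip(proj(nn,o+x*ex+y*ey+[0,0,z]),(u0,v0))) for x,y,z in(a,b)]; cv2.line(crop,q[0],q[1],col,1)
  cs=[(.045,.154,.006),(-.081,.154,.006),(-.081,-.13,.006),(.045,-.13,.006)]
  for i in range(4): ln(cs[i],cs[(i+1)%4],(0,255,255))
  for x in(-.032,.032): ln((x,-.115,.006),(x,.1,.006),(255,0,255))
  ln((-.039,-.115,.034),(.039,-.115,.034),(0,0,255))
  cv2.imwrite(f'pics/ov_{nn}.png',crop)
```

```text
208 314 317 [0.5319 0.264  0.0793] [0.526  0.2637 0.0798]
210 313 324 [0.5321 0.2717 0.0798] [0.512  0.2654 0.0781]
212 314 324 [0.5294 0.2752 0.078 ] [0.5107 0.2718 0.078 ]
214 297 324 [0.5597 0.2875 0.0779] [0.5101 0.2751 0.0757]
216 296 324 [0.5598 0.2946 0.0783] [0.5092 0.2795 0.0742]
218 296 324 [0.5579 0.3019 0.079 ] [0.5102 0.2752 0.0665]
220 296 324 [0.5574 0.3044 0.0763] [0.5091 0.2805 0.0656]
222 296 324 [0.5586 0.301  0.0691] [0.5087 0.2828 0.0626]
224 295 323 [0.5602 0.3032 0.0658] [0.5079 0.2953 0.0671]
226 296 322 [0.558  0.3048 0.0625] [0.5086 0.3014 0.0668]
228 319 320 [0.5141 0.3028 0.0623] [0.5127 0.3006 0.0609]
0.5375 [[322.0, 229.7], [292.7, 227.3], [325.5, 205.8], [296.9, 203.7], [292.0, 217.4], [321.7, 219.8]]
0.5385 [[321.4, 229.6], [292.2, 227.2], [325.0, 205.8], [296.4, 203.6], [291.5, 217.3], [321.2, 219.7]]
0.537 [[269.3, 296.7], [341.0, 304.1], [357.4, 210.2], [337.4, 201.8], [301.3, 199.1]]
0.539 [[268.2, 296.6], [339.8, 303.9], [356.5, 210.1], [336.5, 201.7], [300.4, 199.0]]
0.541 [[267.1, 296.4], [338.7, 303.7], [355.6, 210.0], [335.5, 201.6], [299.5, 199.0]]
```

View pics/ov_side.png

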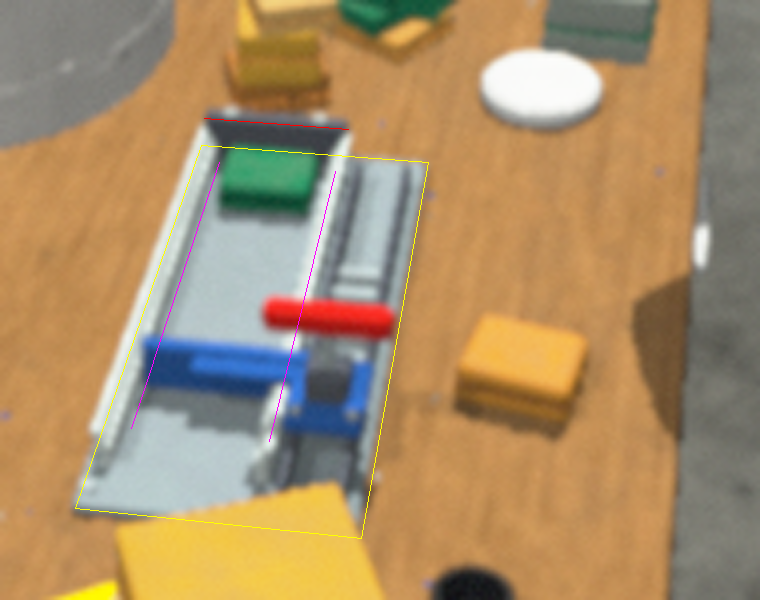

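View pics/ov_top.png

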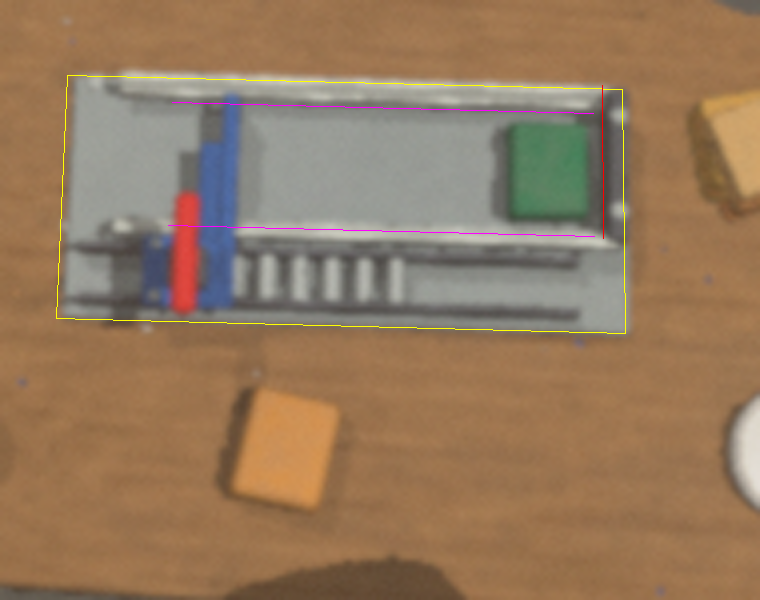

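Call:
play_rows:
  xyz:
    - [0,0.004,0.01]
    - [0,0,0.014]
    - [0,0,0.012]
    - [0,0,0.006]
    - [0,0,0.005]
    - [0,0,0]
    - [0,0,0]
  twist:
    - [0,0,0]
    - [0,0,0]
    - [0,0,0]
    - [0,0,0]
    - [0,0,0]
    - [0,0,0]
    - [0,0,0]
  grip: [1,1,1,1,1,1,1]

```text
time: 7.62
position: [0.5415, 0.2818, 0.0203]
eef_rot: [[-0.048, 0.999, -0.0], [0.999, 0.048, -0.0], [-0.0, -0.0, -1.0]]
wrist_force: [-0.6, -0.6, -0.7]
opening: 0.0415
```

Run:
```python
from m import *
im,d=arm.grab_frame('side'); cv2.imwrite('pics/side4.png',im); np.save('side4.npy',d)
s=arm.observe(); print(s['time'],s['position'],s['wrist_force'],s['opening'])
cv2.imwrite('pics/c4.png',cv2.resize(im[180:300,260:410],(750,600),interpolation=cv2.INTER_CUBIC))
```

```text
7.6667 [0.5418 0.2819 0.0206] [ 0.0696 -0.7984 -0.482 ] 0.04161928223775586
```

View pics/c4.png

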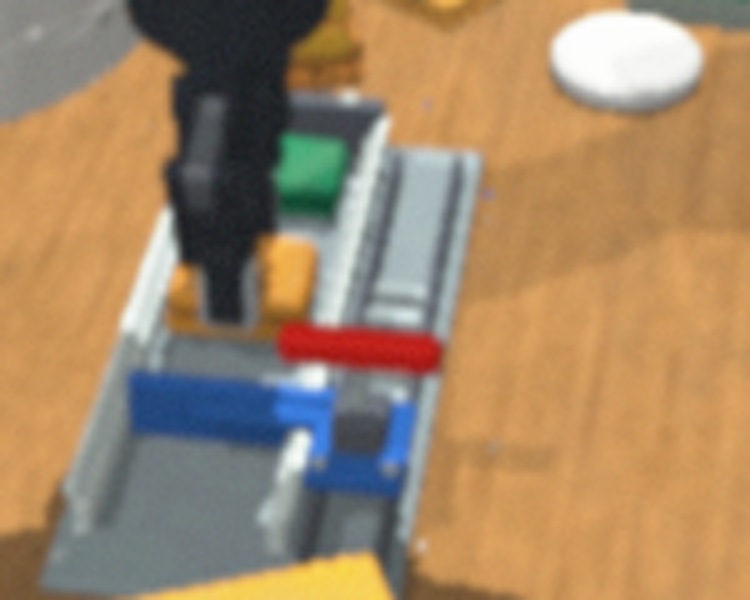

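Call:
play_rows:
  xyz:
    - [0,0,0.0035]
    - [0,0,0.002]
    - [0,0,0]
    - [0,0,0]
    - [0,0,0]
    - [0,0,0]
    - [0,0,-0.01]
    - [0,0,-0.03]
    - [0,0,-0.04]
    - [0,0,-0.03]
    - [0,0,0]
  twist:
    - [0,0,0]
    - [0,0,0]
    - [0,0,0]
    - [0,0,0]
    - [0,0,0]
    - [0,0,0]
    - [0,0,0]
    - [0,0,0]
    - [0,0,0]
    - [0,0,0]
    - [0,0,0]
  grip: [1,1,1,0.25,0.25,0.25,0.25,0.25,0.25,0.25,0.25]

```text
time: 8.58
position: [0.5459, 0.2835, 0.1322]
eef_rot: [[-0.048, 0.999, 0.011], [0.999, 0.048, 0.004], [0.004, 0.011, -1.0]]
wrist_force: [1.1, 0.7, -0.0]
opening: 0.0641
```

Run:
```python
from m import *
im,d=arm.grab_frame('side'); cv2.imwrite('pics/side5.png',im); np.save('side5.npy',d)
im2,d2=arm.grab_frame('top'); cv2.imwrite('pics/top5.png',im2); np.save('top5.npy',d2)
s=arm.observe(); print(s['time'],s['position'],s['wrist_force'],s['opening'])
measure('5')
for q in('orange_mould','carriage_face','bar_grip','green_mould'): print(q,[(round(r['confidence'],2),c2w('side',r['centre'])) for r in arm.landmark_of(q,'side')])
cv2.imwrite('pics/c5.png',cv2.resize(im[180:300,260:410],(750,600),interpolation=cv2.INTER_CUBIC))
```

```text
8.6833 [0.5428 0.2823 0.1271] [-0.9685  0.0484 -0.8749] 0.06405743410812363
top orange 442 med [0.5321 0.286  0.0282] lo [0.5127 0.263  0.0191] hi [0.5616 0.302  0.0319] rect [array([538.1, 281.3]), array([52. , 41.9]), np.float64(3.6)]
top green 5
top red 183 med [0.4723 0.369  0.0786] lo [0.4475 0.3629 0.0748] hi [0.5011 0.3747 0.0828] rect [array([474.7, 369.3]), array([57.4, 11.3]), np.float64(4.6)]
top blue 233 med [0.5019 0.3563 0.0327] lo [0.4612 0.3503 0.0285] hi [0.5303 0.3649 0.0369] rect [array([496.4, 356.7]), array([71.7, 15.9]), np.float64(4.6)]
top lane 470 med [0.4768 0.2985 0.0211] lo [0.4618 0.2408 0.0176] hi [0.4932 0.3463 0.0293] rect [array([478.1, 290.9]), array([ 31. , 113.1]), np.float64(3.1)]
side orange 434 med [0.5405 0.2909 0.0273] lo [0.5148 0.2656 0.0167] hi [0.5653 0.3046 0.0299] rect [array([540.6, 284.7]), array([53.3, 42. ]), np.float64(3.9)]
side green 279 med [0.5416 0.2021 0.0236] lo [0.5195 0.1794 0.0153] hi [0.5638 0.2157 0.026 ] rect [array([542.6, 192.3]), array([47.9, 49.3]), np.float64(2.2)]
side red 257 med [0.4749 0.3748 0.0756] lo [0.4494 0.3667 0.0672] hi [0.5017 0.3781 0.0797] rect [array([476. , 372.4]), array([55.5, 12.4]), np.float64(4.0)]
side blue 510 med [0.5018 0.3657 0.0311] lo [0.4601 0.3533 0.025 ] hi [0.561  0.3931 0.0362] rect [array([511.7, 373.6]), array([105.3,  44.2]), np.float64(2.7)]
side lane 887 med [0.5707 0.239  0.0254] lo [0.5015 0.1619 0.0178] hi [0.5825 0.4093 0.0342] rect [array([540.7, 285.8]), array([ 82.8, 252.5]), np.float64(2.4)]
orange_mould [(0.87, array([0.5441, 0.5237, 0.0001])), (0.58, array([0.544 , 0.2841, 0.0079]))]
carriage_face [(0.97, array([0.5377, 0.3515, 0.0204]))]
bar_grip [(0.67, array([0.477 , 0.3706, 0.0733]))]
green_mould [(0.68, array([0.5406, 0.1959, 0.0056]))]
```

View pics/c5.png

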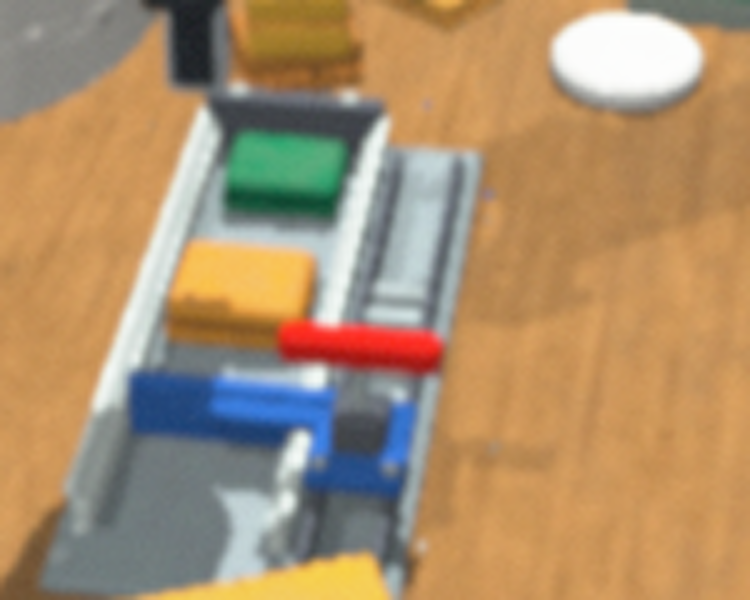

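Call:
play_rows:
  xyz:
    - [0.0306,-0.0207,0]
    - [0.0306,-0.0207,0]
    - [0.0306,-0.0207,0]
    - [0,0,0]
    - [0,0,0.02]
    - [0,0,0]
    - [0,0,0]
  twist:
    - [0,0,0]
    - [0,0,0]
    - [0,0,0]
    - [0,0,0]
    - [0,0,0]
    - [0,0,0]
    - [0,0,0]
  grip: [0.25,0.25,0.25,0.25,0.25,0.25,0.25]

```text
time: 9.47
position: [0.4736, 0.3694, 0.103]
eef_rot: [[-0.048, 0.999, -0.004], [0.999, 0.048, -0.003], [-0.002, -0.004, -1.0]]
wrist_force: [-0.0, -0.5, -0.0]
opening: 0.0637
```

Run:
```python
from m import *
im,d=arm.grab_frame('side'); cv2.imwrite('pics/side6.png',im)
s=arm.observe(); print(s['time'],s['position'],s['wrist_force'],s['opening'])
cv2.imwrite('pics/c6.png',cv2.resize(im[180:300,260:410],(750,600),interpolation=cv2.INTER_CUBIC))
```

```text
9.5167 [0.4746 0.3696 0.1039] [-0.0227  0.1737  0.0361] 0.06419973821149898
```

View pics/c6.png

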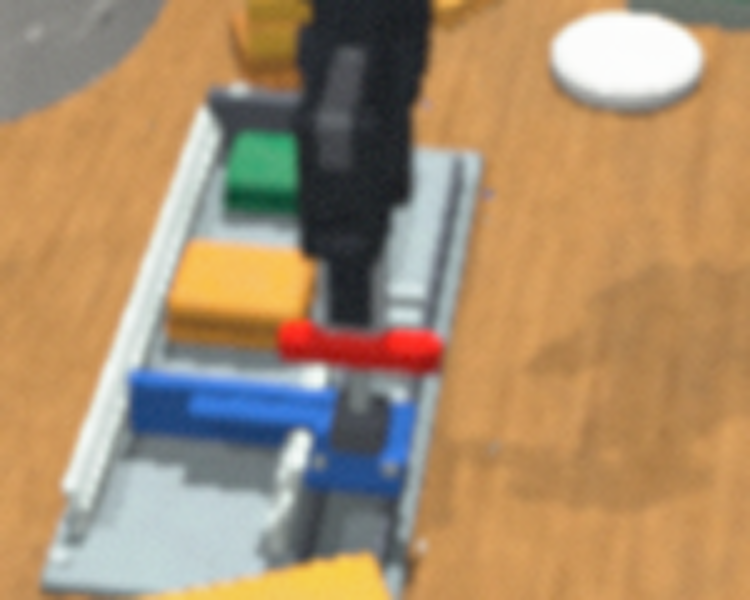

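Call:
play_rows:
  xyz:
    - [0.0015,0.001,0.02]
    - [0,0,0.02]
    - [0,0,0.006]
    - [0,0,0]
    - [0,0,0]
    - [0,0,0]
    - [0,0,0]
    - [0,0,0]
    - [0,0,0]
  twist:
    - [0,0,0]
    - [0,0,0]
    - [0,0,0]
    - [0,0,0]
    - [0,0,0]
    - [0,0,0]
    - [0,0,0]
    - [0,0,0]
    - [0,0,0]
  grip: [0.25,0.25,0.25,0.5,1,1,1,1,1]

```text
time: 10.27
position: [0.4769, 0.3725, 0.0602]
eef_rot: [[-0.048, 0.999, 0.002], [0.999, 0.048, 0.001], [0.001, 0.002, -1.0]]
wrist_force: [-0.5, 0.7, 6.3]
opening: 0.0104
```

Run:
```python
from m import *
im,d=arm.grab_frame('side'); cv2.imwrite('pics/side7.png',im)
s=arm.observe(); print(s['time'],s['position'],s['wrist_force'],s['opening'])
cv2.imwrite('pics/c7.png',cv2.resize(im[180:300,260:410],(750,600),interpolation=cv2.INTER_CUBIC))
```

```text
10.3167 [0.4769 0.3725 0.0602] [-0.2083  0.7153  6.5032] 0.010455074563191339
```

View pics/c7.png

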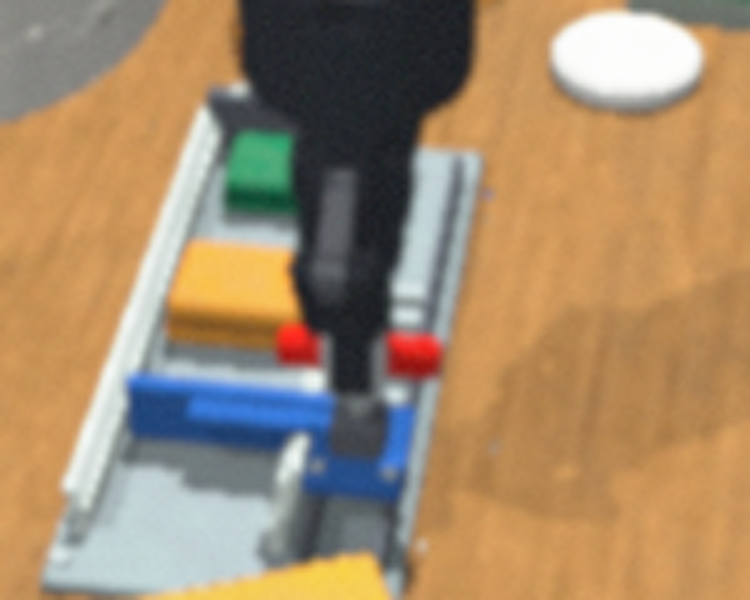

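Call:
play_rows:
  xyz:
    - [0,0,-0.006]
    - [0,0,-0.006]
    - [0,0,-0.002]
    - [0,0,0]
    - [0,0,0]
  twist:
    - [0,0,0]
    - [0,0,0]
    - [0,0,0]
    - [0,0,0]
    - [0,0,0]
  grip: [1,1,1,1,1]

```text
time: 10.73
position: [0.4768, 0.3721, 0.0729]
eef_rot: [[-0.048, 0.999, 0.001], [0.999, 0.048, 0.001], [0.0, 0.001, -1.0]]
wrist_force: [5.0, 0.7, -6.4]
opening: 0.0107
```

Call:
play_rows:
  xyz:
    - [-0.005,0,0]
    - [-0.01,0,0]
    - [-0.01,0,0]
    - [-0.01,0,0]
    - [-0.01,0,0]
    - [-0.005,0,0]
    - [0,0,0]
  twist:
    - [0,0,0]
    - [0,0,0]
    - [0,0,0]
    - [0,0,0]
    - [0,0,0]
    - [0,0,0]
    - [0,0,0]
  grip: [1,1,1,1,1,1,1]

```text
time: 11.32
position: [0.479, 0.3208, 0.0727]
eef_rot: [[-0.047, 0.999, 0.001], [0.999, 0.047, -0.0], [-0.0, 0.001, -1.0]]
wrist_force: [4.8, 0.5, -6.8]
opening: 0.0109
```

Run:
```python
from m import *
im,d=arm.grab_frame('side'); cv2.imwrite('pics/side8.png',im); np.save('side8.npy',d)
s=arm.observe(); print(s['time'],s['position'],s['wrist_force'],s['ft_torque'],s['opening'])
cv2.imwrite('pics/c8.png',cv2.resize(im[180:300,260:410],(750,600),interpolation=cv2.INTER_CUBIC))
```

```text
11.3667 [0.479  0.3212 0.0727] [ 5.2344 -0.4721 -7.8056] [-0.0714 -0.8414 -0.0982] 0.01056438384396014
```

View pics/c8.png

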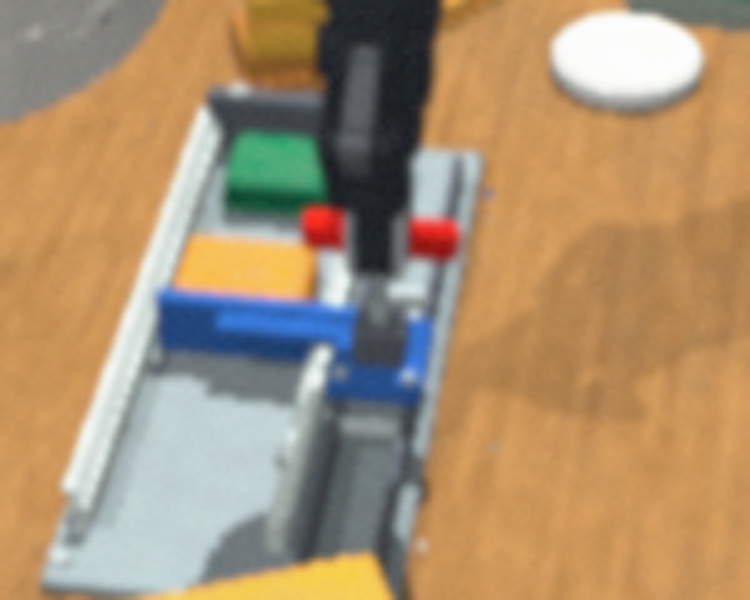

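Call:
play_rows:
  xyz:
    - [-0.006,0,0]
    - [-0.008,0,0]
    - [-0.008,0,0]
    - [-0.008,0,0]
    - [-0.006,0,0]
    - [0,0,0]
    - [0,0,0]
  twist:
    - [0,0,0]
    - [0,0,0]
    - [0,0,0]
    - [0,0,0]
    - [0,0,0]
    - [0,0,0]
    - [0,0,0]
  grip: [1,1,1,1,1,1,1]

```text
time: 11.95
position: [0.4805, 0.285, 0.0728]
eef_rot: [[-0.048, 0.999, 0.0], [0.999, 0.048, -0.0], [-0.0, 0.0, -1.0]]
wrist_force: [5.3, -0.7, -6.9]
opening: 0.0106
```

Call:
play_rows:
  xyz:
    - [-0.003,0,0]
    - [-0.002,0,0]
    - [0,0,0]
  twist:
    - [0,0,0]
    - [0,0,0]
    - [0,0,0]
  grip: [1,1,1]

```text
time: 12.2
position: [0.4807, 0.2804, 0.0729]
eef_rot: [[-0.048, 0.999, 0.0], [0.999, 0.048, -0.0], [-0.0, 0.0, -1.0]]
wrist_force: [5.8, 0.7, -6.5]
opening: 0.0107
```

```bash
cat > lk.py <<'E'
from m import *
import sys
t=sys.argv[1]
for n in('side','top'):
    im,d=arm.grab_frame(n); cv2.imwrite(f'pics/{n}{t}.png',im); np.save(f'{n}{t}.npy',d)
s=arm.observe(); print(s['time'],s['position'],s['wrist_force'],s['opening'])
measure(t)
im=cv2.imread(f'pics/side{t}.png')
cv2.imwrite(f'pics/c{t}.png',cv2.resize(im[180:300,260:410],(750,600),interpolation=cv2.INTER_CUBIC))
E
python3 lk.py 9
```

```text
12.3 [0.4807 0.2805 0.0728] [ 5.4202 -0.356  -6.8835] 0.010817878499022241
top orange 0
top green 61 med [0.5457 0.1825 0.0249] lo [0.5333 0.178  0.0212] hi [0.5583 0.1887 0.0272] rect [array([545.6, 183.4]), array([25.5, 10.7]), np.float64(1.1)]
top red 0
top blue 0
top lane 378 med [0.4721 0.3496 0.0213] lo [0.4581 0.2979 0.0175] hi [0.4895 0.4217 0.0314] rect [array([475.2, 359.7]), array([ 31.1, 131. ]), np.float64(2.5)]
side orange 248 med [0.5413 0.2359 0.028 ] lo [0.5169 0.2193 0.0234] hi [0.5674 0.2523 0.0302] rect [array([542.1, 234. ]), array([56.5, 40.4]), np.float64(10.8)]
side green 135 med [0.5486 0.1946 0.0242] lo [0.532  0.1779 0.0217] hi [0.5651 0.2086 0.0266] rect [array([549.2, 189.7]), array([35.5, 45. ]), np.float64(7.2)]
side red 64 med [0.4605 0.2843 0.0881] lo [0.4531 0.2784 0.0796] hi [0.4682 0.2868 0.0925] rect [array([461. , 282.1]), array([15.5,  9.9]), np.float64(3.7)]
side blue 394 med [0.5051 0.2761 0.0312] lo [0.4644 0.2633 0.0248] hi [0.5654 0.3036 0.0354] rect [array([515.9, 282.7]), array([106. ,  44.2]), np.float64(0.7)]
side lane 679 med [0.5736 0.2588 0.025 ] lo [0.5281 0.1627 0.0175] hi [0.583  0.4103 0.0343] rect [array([575. , 281.8]), array([259.1,  61.2]), np.float64(79.5)]
```

View pics/c9.png

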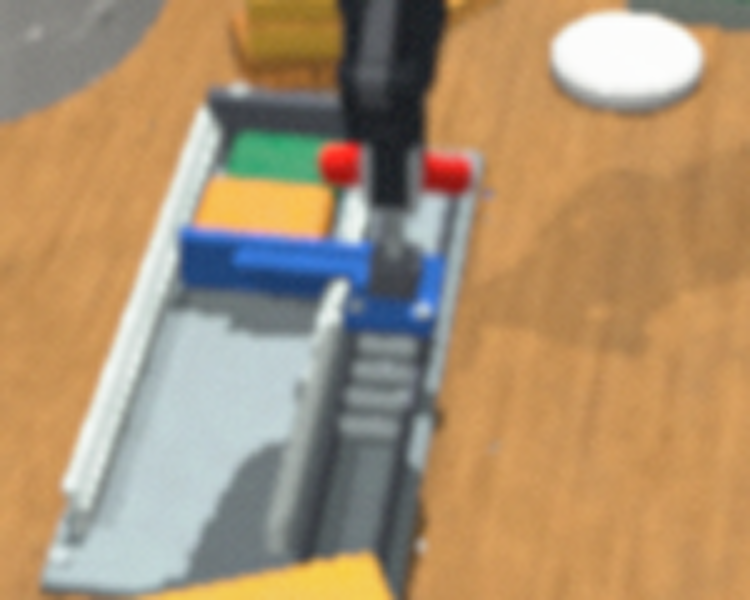

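Call:
play_rows:
  xyz:
    - [-0.002,0,0]
    - [0,0,0]
  twist:
    - [0,0,0]
    - [0,0,0]
  grip: [1,1]

```text
time: 12.47
position: [0.4808, 0.2786, 0.0729]
eef_rot: [[-0.048, 0.999, 0.0], [0.999, 0.048, 0.0], [0.0, 0.0, -1.0]]
wrist_force: [5.3, -0.0, -7.4]
opening: 0.0105
```

Call:
play_rows:
  xyz:
    - [-0.002,0,0]
    - [0,0,0]
  twist:
    - [0,0,0]
    - [0,0,0]
  grip: [1,1]

```text
time: 12.63
position: [0.4808, 0.2767, 0.0729]
eef_rot: [[-0.048, 0.999, 0.0], [0.999, 0.048, 0.0], [0.0, 0.0, -1.0]]
wrist_force: [5.8, 1.1, -6.9]
opening: 0.0102
```

Call:
play_rows:
  xyz:
    - [-0.002,0,0]
    - [0,0,0]
  twist:
    - [0,0,0]
    - [0,0,0]
  grip: [1,1]

```text
time: 12.8
position: [0.4809, 0.2747, 0.0729]
eef_rot: [[-0.048, 0.999, 0.0], [0.999, 0.048, 0.0], [0.0, 0.0, -1.0]]
wrist_force: [4.6, 0.6, -7.6]
opening: 0.0103
```

Call:
play_rows:
  xyz:
    - [-0.001,0,0]
    - [0,0,0]
  twist:
    - [0,0,0]
    - [0,0,0]
  grip: [1,1]

```text
time: 12.97
position: [0.4809, 0.2739, 0.0729]
eef_rot: [[-0.048, 0.999, 0.0], [0.999, 0.048, 0.0], [0.0, 0.0, -1.0]]
wrist_force: [4.8, 1.6, -7.6]
opening: 0.0103
```

Call:
play_rows:
  xyz:
    - [-0.0015,0,0]
    - [0,0,0]
  twist:
    - [0,0,0]
    - [0,0,0]
  grip: [1,1]

```text
time: 13.13
position: [0.4811, 0.2723, 0.0729]
eef_rot: [[-0.048, 0.999, 0.0], [0.999, 0.048, 0.0], [0.0, 0.0, -1.0]]
wrist_force: [5.5, 1.0, -6.5]
opening: 0.0106
```

```bash
python3 lk.py 10
```

```text
13.2333 [0.4811 0.2723 0.0729] [ 4.3974  1.5278 -7.142 ] 0.01046073785403865
top orange 0
top green 59 med [0.5458 0.1747 0.0245] lo [0.5332 0.1704 0.0216] hi [0.5577 0.182  0.0277] rect [array([545.2, 174.6]), array([13.5, 24.5]), np.float64(66.3)]
top red 0
top blue 3
top lane 424 med [0.4738 0.3462 0.0212] lo [0.4584 0.296  0.0174] hi [0.4901 0.4216 0.025 ] rect [array([475. , 359.4]), array([ 30.8, 131.2]), np.float64(2.5)]
side orange 235 med [0.5418 0.2278 0.0282] lo [0.5173 0.2123 0.024 ] hi [0.5675 0.2438 0.0302] rect [array([542.8, 228. ]), array([52.6, 34.6]), np.float64(2.6)]
side green 127 med [0.5486 0.1871 0.0242] lo [0.5322 0.1715 0.0224] hi [0.5653 0.201  0.0263] rect [array([548.5, 186.1]), array([35.2, 32.4]), np.float64(2.4)]
side red 54 med [0.462  0.2766 0.0874] lo [0.4529 0.2744 0.0802] hi [0.4695 0.2791 0.0921] rect [array([461.1, 276.4]), array([16.8,  7.2]), np.float64(10.8)]
side blue 390 med [0.5036 0.2683 0.0311] lo [0.4642 0.2563 0.0253] hi [0.566  0.2957 0.0369] rect [array([515.6, 277.2]), array([104.9,  44.6]), np.float64(3.6)]
side lane 638 med [0.5738 0.2664 0.0256] lo [0.5268 0.162  0.0181] hi [0.5832 0.4109 0.0345] rect [array([575.2, 282.8]), array([258. ,  62.2]), np.float64(79.4)]
```

View pics/c10.png

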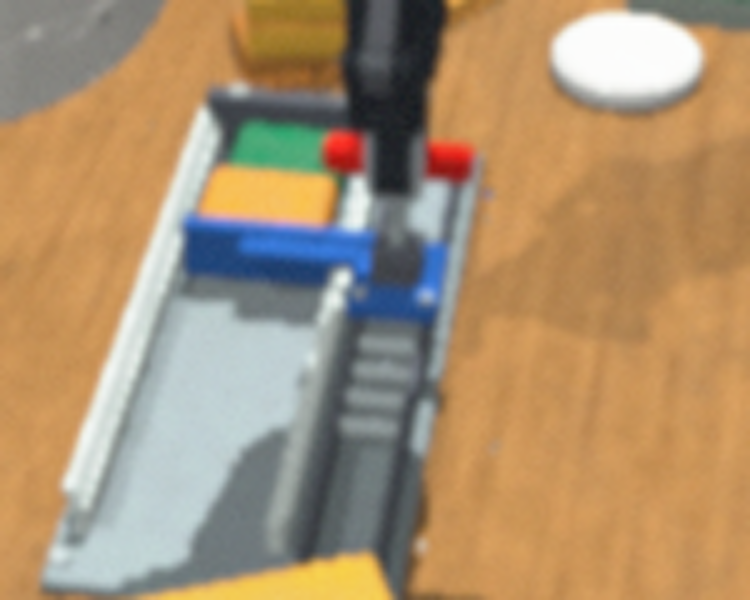

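Call:
play_rows:
  xyz:
    - [-0.001,0,0]
    - [0,0,0]
  twist:
    - [0,0,0]
    - [0,0,0]
  grip: [1,1]

```text
time: 13.4
position: [0.4811, 0.2714, 0.0729]
eef_rot: [[-0.048, 0.999, 0.0], [0.999, 0.048, 0.0], [0.0, 0.0, -1.0]]
wrist_force: [4.3, 1.9, -7.0]
opening: 0.0105
```

Call:
play_rows:
  xyz:
    - [-0.001,0,0]
    - [0,0,0]
  twist:
    - [0,0,0]
    - [0,0,0]
  grip: [1,1]

```text
time: 13.57
position: [0.4811, 0.2712, 0.073]
eef_rot: [[-0.048, 0.999, 0.0], [0.999, 0.048, 0.002], [0.002, 0.001, -1.0]]
wrist_force: [3.8, 4.5, -6.4]
opening: 0.0105
```

Call:
play_rows:
  xyz:
    - [-0.001,0,0]
    - [0,0,0]
  twist:
    - [0,0,0]
    - [0,0,0]
  grip: [1,1]

```text
time: 13.73
position: [0.4811, 0.2711, 0.0731]
eef_rot: [[-0.047, 0.999, 0.001], [0.999, 0.047, 0.003], [0.003, 0.001, -1.0]]
wrist_force: [2.4, 8.2, -7.1]
opening: 0.0105
```

Call:
play_rows:
  xyz:
    - [0.002,0,0]
    - [0.002,0,0]
    - [0,0,0]
    - [0,0,0.004]
    - [0,0,0.004]
    - [0,0,0.002]
    - [0,0,0]
    - [0,0,0]
    - [0,0,0]
  twist:
    - [0,0,0]
    - [0,0,0]
    - [0,0,0]
    - [0,0,0]
    - [0,0,0]
    - [0,0,0]
    - [0,0,0]
    - [0,0,0]
    - [0,0,0]
  grip: [1,1,1,1,1,1,1,1,1]

```text
time: 14.48
position: [0.481, 0.2749, 0.0628]
eef_rot: [[-0.047, 0.999, 0.001], [0.999, 0.047, 0.002], [0.002, 0.001, -1.0]]
wrist_force: [3.6, 5.7, -4.8]
opening: 0.0104
```

Call:
play_rows:
  xyz:
    - [0,0,0]
    - [0,0,0]
    - [0,0,0]
    - [0,0,0]
    - [0,0,0]
    - [0,0,-0.01]
    - [0,0,-0.03]
    - [0,0,-0.04]
    - [0,0,-0.04]
    - [0,0,-0.04]
    - [0,0,0]
    - [0,0,0]
  twist:
    - [0,0,0]
    - [0,0,0]
    - [0,0,0]
    - [0,0,0]
    - [0,0,0]
    - [0,0,0]
    - [0,0,0]
    - [0,0,0]
    - [0,0,0]
    - [0,0,0]
    - [0,0,0]
    - [0,0,0]
  grip: [0.5,0.25,0.25,0.25,0.25,0.25,0.25,0.25,0.25,0.25,0.25,0.25]

```text
time: 15.48
position: [0.4826, 0.2743, 0.2265]
eef_rot: [[-0.048, 0.999, 0.006], [0.999, 0.048, 0.003], [0.002, 0.006, -1.0]]
wrist_force: [0.5, -0.6, -1.1]
opening: 0.0642
```

```bash
python3 lk.py 11
```

```text
15.5833 [0.4801 0.2733 0.2227] [-0.8572 -1.2065 -0.9957] 0.06429475095326903
top orange 0
top green 0
top red 183 med [0.477  0.2763 0.0786] lo [0.4515 0.2701 0.0726] hi [0.506  0.2814 0.0818] rect [array([478.9, 276. ]), array([56.1, 11.2]), np.float64(3.2)]
top blue 73 med [0.4796 0.2606 0.0323] lo [0.4636 0.2558 0.0288] hi [0.5002 0.2645 0.0368] rect [array([483.3, 259.7]), array([39.7,  7.9]), np.float64(3.2)]
top lane 477 med [0.475  0.3425 0.0213] lo [0.4585 0.2913 0.0175] hi [0.4909 0.4213 0.0315] rect [array([475.1, 352.6]), array([ 32.5, 145.5]), np.float64(1.2)]
side orange 262 med [0.544  0.2308 0.0281] lo [0.5175 0.2119 0.0254] hi [0.5678 0.2477 0.0301] rect [array([542.9, 229.6]), array([52.7, 37.8]), np.float64(3.8)]
side green 164 med [0.5434 0.1846 0.0241] lo [0.5194 0.172  0.0218] hi [0.5649 0.1998 0.0266] rect [array([541.9, 185.1]), array([47.8, 31.6]), np.float64(3.7)]
side red 202 med [0.4797 0.2814 0.0758] lo [0.4534 0.2736 0.067 ] hi [0.5046 0.2845 0.08  ] rect [array([479.4, 278.3]), array([54.4, 12.3]), np.float64(1.3)]
side blue 406 med [0.5027 0.2727 0.0311] lo [0.4642 0.2602 0.0249] hi [0.5655 0.2998 0.0357] rect [array([515.2, 279. ]), array([103.8,  48.1]), np.float64(2.4)]
side lane 734 med [0.5729 0.246  0.0255] lo [0.5058 0.1616 0.0177] hi [0.5829 0.4104 0.0342] rect [array([540.8, 285.3]), array([ 81.9, 255.6]), np.float64(2.1)]
```

View pics/c11.png

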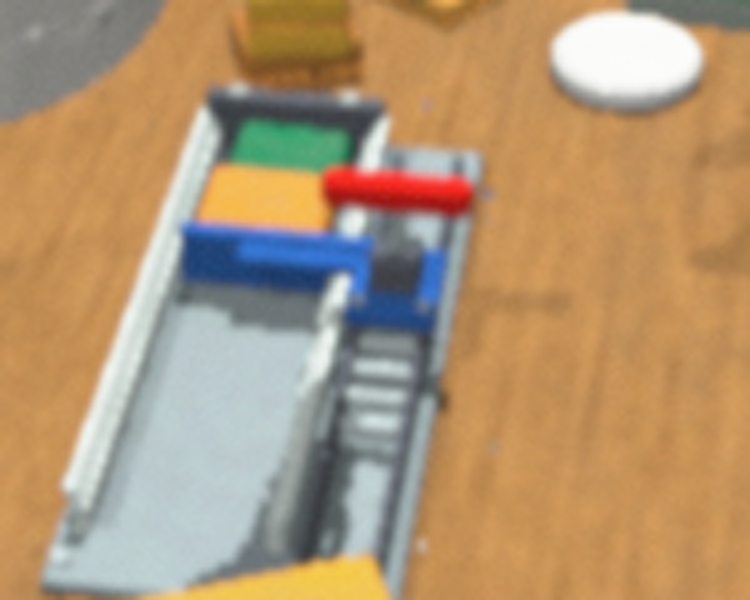

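Run:
```python
from m import *
for q in('orange_mould','green_mould','carriage_face','stop_face','bar_grip','tin','eye_loupe','bowl'): print(q,[(round(r['confidence'],2),c2w('side',r['centre'])) for r in arm.landmark_of(q,'side')][:2])
s=arm.observe();print(s['time'],s['position'],s['wrist_force'])
arm.hand_in()
```

```text
orange_mould [(0.7, array([0.5462, 0.5227, 0.0002])), (0.6, array([0.5466, 0.2306, 0.0061]))]
green_mould [(0.67, array([0.5421, 0.1854, 0.0081]))]
carriage_face [(0.81, array([0.5413, 0.2584, 0.0187])), (0.2, array([0.4823, 0.2783, 0.0711]))]
stop_face [(0.79, array([0.546 , 0.1694, 0.0167]))]
bar_grip [(0.6, array([0.4804, 0.2776, 0.0724]))]
tin [(0.68, array([ 0.4101,  0.0637, -0.0014]))]
eye_loupe [(0.76, array([ 0.3988,  0.4793, -0.0014])), (0.17, array([0.5485, 0.1689, 0.0162]))]
bowl [(0.96, array([0.3726, 0.5505, 0.0003]))]
15.9833 [0.4805 0.2734 0.2221] [-0.4088 -0.2877 -0.4342]
the job is handed in; nothing more can be done
```

I laid the orange mould flat in the lane, then gripped the release bar and lifted it about 12.7 mm. I slid the carriage in until the push force rose to 8 N with both moulds against the stop. Then I backed off about 4 mm, lowered the bar and let go. The job was handed in at 16 s with the arm clear above the lane.

**Last checks**
- **Bar:** it is back at its starting height, 72 mm to its centre, so it is down in a notch.
- **Carriage:** it moved about 93.5 mm from its parked place. Only the 0.128 notch fits both that travel and the bar being down.
- **Orange mould:** it lies flat, with its centre about 28 mm from the pusher face.
- **Green mould:** it lies flat, with its centre about 16–20 mm from the stop face.
- **Bystanders:** nothing came near the tin, loupe or bowl. I took their positions only at the end, so I have no before-and-after comparison for the tin and bowl.

**What disagreed**
- The carriage came out about 5 mm behind where the moulds closed up, against the 3 mm of play expected. That is 2 mm more than I can account for, though the two cameras already differ by 2–3 mm.
- The network put the green mould 16 mm from the stop, which is less than its 20 mm half-length. That is within its 4 mm error.

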